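Press the second bush home with the lever jack

ROBOT

A 7-joint arm with a two-finger parallel gripper is mounted at the origin on a cart in front of the work surface, level with it; the furniture and walls round the work are solid. World frame = base frame: x ahead of the robot, y to its left, z up, the work surface at z = 0. Lengths are in m, angles in rad, forces in N, time in s.
With the tool pointing down it reaches from about 0.4 to 0.875 m from the base axis. Payload 19.3 kg.
Tool frame: the origin (TCP) lies between the finger pads; the fingertips stand 8 mm ahead of it and the grasp point (between the pads) lies 11 mm behind it; z points along the fingers, y is the direction in which the jaws open and shut (so a half turn about z gives the same grasp; the last joint's range is limited). The gripper opens to 85 mm and grips with 20 to 120 N. Pads are 22 mm wide; open, the fingers measure 114 mm over their backs; the gripper's body (76 mm by 85 mm) begins 54 mm behind the grasp point. The pads swing forward as they close: fully open they stand 13 mm farther back than shut.
Start: joints at [1.217, 0.521, -0.036, 1.599, 0.021, 1.021, -0.113], TCP at [0.175, -0.6, 0.239] pointing down, gripper open.
Joint ranges: [-2.91, 2.91], [-0.3, 2.13], [-1.5, 1.42], [0.17, 2.43], [-1.26, 4.41], [0.16, 1.93], [-2.52, 2.52]. Speed limits (rad/s): [1.89, 1.89, 2.39, 2.39, 3.01, 3.01, 3.01].

INTERFACE

Orientations are given as a unit quaternion [x, y, z, w].
In Python, from workcell import arm gives the robot as it stands.
- The arm moves only by the shell command python3 -m inch 'ROWS' [OPENING] [FORCE]. ROWS is text: rows parted by semicolons, each of 4 numbers parted by spaces: the shift along the world's x, y, z in cm, then the turn about the world's z in degrees. A call has 1 to 20 rows; each row is the pose to reach, as a shift and turn from the pose measured when the call began; what a row does not reach only later rows make up. A row lasts 1/10 s, in which the tool goes at most 50 mm and 8.59 degrees, less where a joint would pass 70% of its speed; a pose out of reach is approached as far as the arm can. A call with a gripper value outside its range is refused whole. OPENING is the finger opening in cm, from 0 to 8.54, set as the call begins (- or left out, the last holds). The fingers move at their own pace and stop on an object; FORCE is the grip in N (left out, the last holds). Time passes only in rows, so rows that repeat a pose let the fingers close. It gives the time, the measured TCP pose, the force and the opening at its end, in the units of the state.
- arm.get_obs(): the state, without advancing time (a new reading comes with each control period).
- arm.capture(name): name is "scene" or "top" or "wrist"; returns (picture, depth): 400x640x3 uint8, red, green, blue; 400x640 float32, m along the optical axis (not along the pixel's ray), 0 where there is no reading.
- arm.calibration(name): a dict with "camera_matrix" (3x3 intrinsics, pixels), "R" (3x3) and "t" (3): a world point X has camera coordinates R X + t. Camera axes: x right, y down, z forward; pixel columns grow to the right and rows downward; lengths in m; the calibration is good to about 2 mm. A picture is of the moment at which its call begins: read the wrist's pose just before it. calibration takes no time and is no camera call; for the wrist camera it gives the pose at the moment of the call.
- arm.close_job(): hands the job in, once; it reports no verdict.
The state is a dict: "time_s": time; "joint_pos": joint angles; "joint_vel": joint speeds; "joint_efforts": joint torques, N m; "position": TCP position; "tool_rot": TCP orientation; "ft_force": force on the tool from outside, world axes, zero at the start; "wrist_torque": the same for the moment, N m; "width": finger opening in m.
Only numpy, scipy, OpenCV 4.12 (cv2) and the standard library are available. Lean on these libraries where they do the work, as an engineer would, in place of code of your own. Each camera call takes 0.05 s, during which the arm holds its last target. There are 200 camera calls.

TASK

On the bench press, the bush at the far end of the pine bar is already home and the other one still stands proud: turn the bar end for end, so that it lies flat on the press table with the proud bush centred under the press foot, and let it go. Then set the lever jack on the desk, handle still up, with its saddle centred under the lift button of the lug on the right of the press table, push the handle down as far as it goes so that the table rises and the foot presses the bush fully home, and, since the jack has no catch, finish while holding the handle fully down. Leave the other things on the bench where they are.

Things in the scene. Friction and masses are not known exactly. Their poses are not given: they have to be found in the camera images.
- press: Grey bench press, fixed, 230 x 100 mm, 190 high. Origin on the desk under the foot's axis; +x to its back web, throat open to -x, +y left, -y right. Only the nose (x -26 to +26, y +-23, from 152 mm up) and the foot overhang the table; a 100 mm wide head lies behind x = 15. Bed plate y +-50, 14 mm thick. Numbers for table, fence and lug are in this frame, in mm.
- platen_seat (a point): Point on top of the moving steel press table, on the foot's axis, 73 mm above the desk when down; axes as the press. The table is 90 mm wide for x -48 to +30; in front only a tongue 24 mm wide runs under the bar to x = -127, leaving room for fingers beside the bar. It moves only up and down on two pillars.
- platen (a joint): Rise of the press table in m: 0 down (at rest under its own weight, about 6 N), up to 0.030; fully pressed it stands at about 0.016.
- foot_face (a point): Centre of the underside of the round press foot (24 mm across, steel), 106 mm above the desk; 7 mm above the top of a proud bush and 13 mm above a seated one while the table is down.
- press_foot (a joint): How far the sprung foot is pushed up into the head, m: 0 at rest, 0.009 at most. It yields only above about 19 N, then 2.5 N per mm.
- bar: Loose pine bar 220 x 36 x 18 mm, 0.1 kg, with a brass bush 90 mm either side of its middle (flange 16 mm across, 2 mm thick). Origin mid-underside, x along it: seated bush at +x, proud one at -x. It starts on the table, +x end under the foot, middle about 93 mm in front of the foot's axis. Grip it across 36 mm at its middle; draw it out to the front before raising it.
- bush_b_top (a point): Centre of the top of the proud bush's flange, on the bar's -x end; at the start 26 mm above the bar's underside (8 mm above the wood), 20 mm when home.
- bush_b (a joint): How far the proud bush is pressed into the bar, m: 0 proud, 0.006 home (flange on the wood). It is a tight fit and moves above about 9 N.
- lift_pad (a point): Centre of the lower face of the lift button, 14 mm across, standing 6.5 mm out of the underside of the lug (34 mm wide, 12 thick) on the table's right (-y), 86 mm from the foot's axis, 36 mm outside the bed plate; lower face 54.5 mm above the desk with the table down. Its round head, 19 mm with a ring groove, marks the spot on top of the lug.
- jack: Loose lever jack, 0.9 kg. Origin under its foot plate, below the middle of its two grey cheek plates; +x to the saddle, handle on the -x side. Foot plate 74 mm wide, x -138 to +58, 8 mm thick. Cheeks x +-26 mm, 40 mm over their outer faces, 8 to 76 mm high: grip across them, best at x = -10, near its centre of mass.
- saddle (a point): Centre of the floor of the jack's round saddle cup (28 mm inside, 35 outside, rim 3 mm high), at x = +45 mm of the jack, 47 mm above the desk with the handle up. Bring it under the lift button from the side (the lug is above it). It rises 40 mm per rad of handle, 24 mm in all; it meets the button after 7.5 mm.
- jack_handle (a joint): Jack handle, rad: 0 up (its spring holds it 40 degrees above level), 0.6 fully down at its stop (about 6 degrees above level). It springs up when let go; holding it down under load takes about 12 to 15 N at the grip.
- handle_grip (a point): Centre of the handle's rubber grip, 75 mm long, 30 wide, 16 thick, 145 mm from the pivot; it moves on an arc about the pivot in the jack's x-z plane.
- jack_pivot (a point): The handle's pivot, 45 mm above the jack's origin; the pivot axis is the jack's y.
- glue_bottle: Bystander: glue bottle, 47 x 47 x 148 mm, left of the press; origin at the centre of its underside.
- solder_reel: Bystander: solder reel on its flange, 60 mm across, 35 mm high, near the front edge; origin at the centre of its underside.
- screwdriver: Bystander: screwdriver lying behind the jack's side of the press, 230 mm long; origin under its middle.
- bar_stop (a point): Top of the corner where the table's low fence and end stop meet: fence face at y = +18.5 (x -46 to +24, 7 mm high), end stop face at x = +21 (12 mm high). A bar touching both has its end bush within 1.5 mm of the foot's axis.
Not all that is in view belongs to the job. Leave any pink look-alike of the jack alone.

How it is judged:
By the outcome, as a careful person would: the job done as asked, in the order asked, and still so for the second after the job is handed in, while the arm keeps its last pose, push and grip.
It also fails if it takes over 64 s, if anything falls off the work surface, if the arm or the gripper's body presses on something with over 40 N, if the wrist force passes 120 N, or if a joint passes its speed limit or range.

## Working session

There is one attempt and no reset: what is moved stays moved. The work goes in short steps, Python scripts to look and compute and a shell command to move; the robot and the scene stay as the last step left them, time stands still between calls to the robot, and variables do not carry over. Pictures are saved under pics/ and viewed, about 8 in all and at most 12, crops included, and the job is handed in when it is done.

```bash
mkdir -p pics; ls; cat > h.py <<'E'
import numpy as np, cv2
from workcell import arm
def cap(n,f=None):
    c=arm.calibration(n); p,d=arm.capture(n)
    np.savez(''+n+'.npz',p=p,d=d,K=c['camera_matrix'],R=c['R'],t=c['t'])
    if f: cv2.imwrite('pics/'+f,p[:,:,::-1])
    return ld(n)
def ld(n):
    z=np.load(''+n+'.npz'); return {k:z[k] for k in z}
def plane(c,u,v,z):
    r=c['R'].T@np.linalg.inv(c['K'])@np.array([u,v,1.]); o=-c['R'].T@c['t']
    return o+r*(z-o[2])/r[2]
def dpt(c,u,v):
    D=c['d'][int(v),int(u)]
    return c['R'].T@(D*np.linalg.inv(c['K'])@np.array([u,v,1.])-c['t'])
def cloud(c):
    v,u=np.mgrid[:400,:640]; 
    P=np.stack([u,v,np.ones_like(u)],-1).reshape(-1,3)@np.linalg.inv(c['K']).T*c['d'].reshape(-1,1)
    return ((P-c['t'])@c['R']).reshape(400,640,3)
def proj(c,X):
    q=c['K']@(c['R']@np.array(X)+c['t']); return q[:2]/q[2]
E
python3 - <<'E'
from h import *
a=cap('scene','s0.png');b=cap('top','t0.png')
o=arm.get_obs();print(o['time_s'],o['position'],o['tool_rot'],o['ft_force'],o['width'])
for c in(a,b):print(-c['R'].T@c['t'],c['R'][2])
E
```

```text
pics
0.1 [ 0.17489119 -0.59975723  0.23881202] [ 9.89948292e-01  1.41428963e-01 -1.07538143e-04 -4.65630526e-04] [-0.00831697 -0.07726785 -0.47380667] 0.08596196000204502
[-0.04934633  0.58247697  1.20443933] [ 0.43285275 -0.50486807 -0.74682443]
[ 0.43003127 -0.15883687  1.67404933] [ 0.09876393 -0.00225654 -0.99510833]
```

View pics/t0.png

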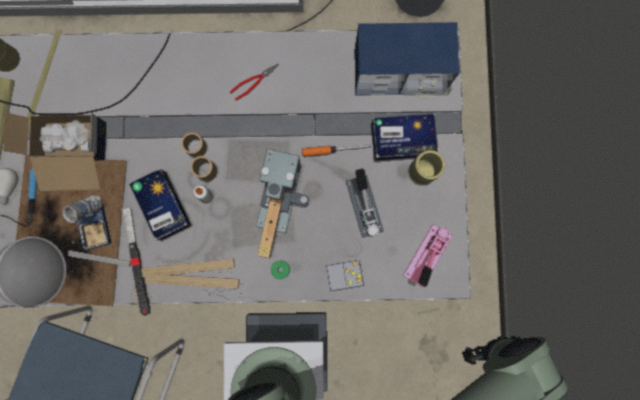

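View pics/s0.png

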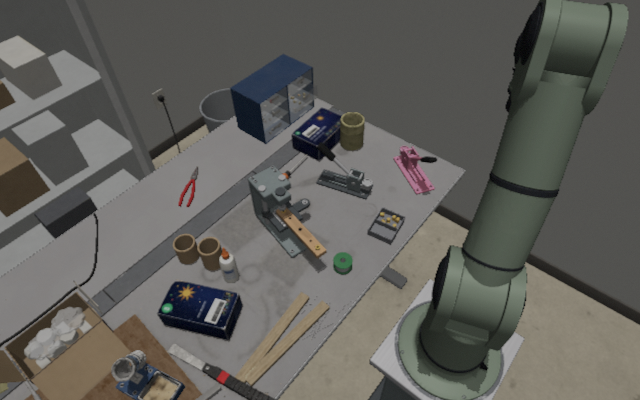

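Candidates for the jack are the grey one with the black handle, top px (365,205), and the pink look-alike, (428,255), which stays put. The press is at (280,175). The bar is at (270,228), distinct from the loose pine sticks at (190,275). I'll check my choice in one close crop.

```bash
python3 - <<'E'
from h import *
b=ld('top')
im=cv2.resize(b['p'][140:270,240:400,::-1],None,fx=5,fy=4.6,interpolation=cv2.INTER_CUBIC)
im=cv2.resize(b['p'][145:265,240:400,::-1],None,fx=5,fy=5,interpolation=cv2.INTER_CUBIC)
cv2.imwrite('pics/t0c.png',im)
C=cloud(b);p=b['p'].astype(int)
for n,(u,v) in dict(desk=(320,250),press=(285,160),bar=(270,230),grip=(362,185)).items(): print(n,C[v,u].round(3),p[v,u])
hsv=cv2.cvtColor(b['p'],cv2.COLOR_RGB2HSV)
m=((hsv[...,0]>10)&(hsv[...,0]<25)&(hsv[...,1]>90)).astype(np.uint8); m[:, :250]=0;m[:,295:]=0;m[:195]=0;m[262:]=0
P=C[m>0]; print(len(P),np.median(P,0))
ctr=max(cv2.findContours(m,0,2)[0],key=cv2.contourArea); r=cv2.minAreaRect(ctr);print(r)
for q in cv2.boxPoints(r): print(q,plane(b,*q,.091).round(4))
m=((C[...,2]>.02)&(C[...,2]<.2)).astype(np.uint8); m[:,:345]=0;m[:,385:]=0;m[:165]=0;m[240:]=0
ctr=max(cv2.findContours(m,0,2)[0],key=cv2.contourArea); r=cv2.minAreaRect(ctr);print(r)
E
```

```text
desk [ 0.443 -0.156  0.001] [143 142 142]
press [ 0.709 -0.057  0.18 ] [133 144 147]
bar [ 0.506 -0.002  0.093] [180 141 104]
grip [ 0.637 -0.287  0.134] [29 26 28]
576 [ 0.5159814  -0.00221338  0.09074796]
((269.58831787109375, 227.18942260742188), (10.8798189163208, 57.58295440673828), 12.407418251037598)
[258.08926 254.13963] [0.4325 0.035  0.091 ]
[270.46164 197.90157] [ 0.6067 -0.0042  0.091 ]
[281.08737 200.23921] [ 0.5988 -0.0374  0.091 ]
[268.715  256.4773] [0.4248 0.0022 0.091 ]
((365.4713134765625, 202.2786407470703), (68.14900207519531, 14.920790672302246), 74.84593200683594)
```

View pics/t0c.png

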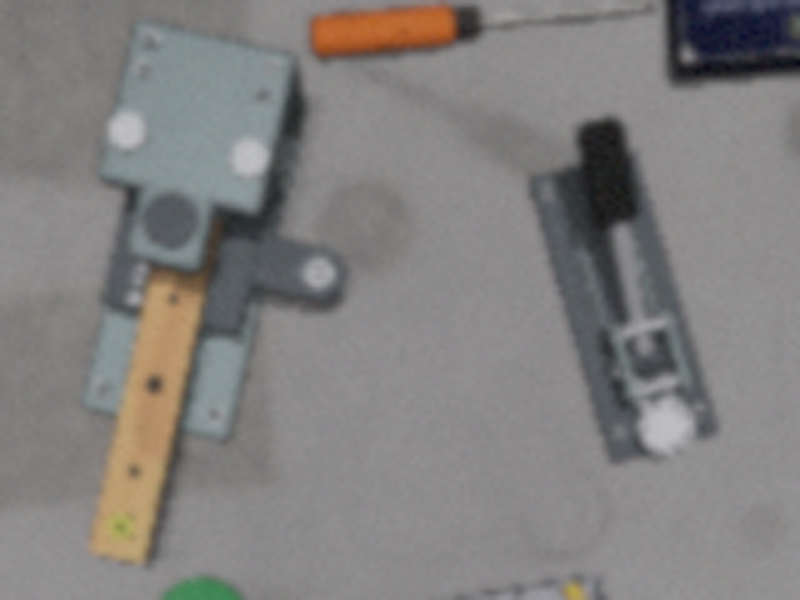

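The crop shows the grey jack with its saddle cup at crop (665,425) and its handle up at the back. The bar's proud bush is at its front end (122,526), the lift head at (320,272) and the nose disc at (170,218). Next I work out positions.

```bash
python3 - <<'E'
from h import *
b=ld('top');s=ld('scene');C=cloud(b)
f=lambda u,v:(240+(u+.5)/5-.5,145+(v+.5)/5-.5)
for n,u,v,z in [('nose',170,218,.19),('lug',320,272,.079),('bushB',122,526,.099),('cup',665,425,.05),('screwL',126,130,.19),('screwR',250,156,.19)]:
    q=f(u,v); print(n,np.round(q,1),plane(b,*q,z).round(4),dpt(b,*np.round(q)).round(3))
# jack: foot plate + handle
m=(C[...,2]>.004)&(C[...,2]<.03); m[:,:345]=0;m[:,388:]=0;m[:172]=0;m[242:]=0
r=cv2.minAreaRect(C[m][:,:2].astype(np.float32)); print('plate',r)
w,V=np.linalg.eigh(np.cov(C[m][:,:2].T));print(V[:,1],np.degrees(np.arctan2(*V[::-1,1])))
g=(b['p'].max(2)<60); g[:,:350]=0;g[:,375:]=0;g[:160]=0;g[192:]=0
P=C[g];print('grip',P[:,:2].mean(0),P.min(0),P.max(0))
cl=(C[...,2]>.065)&(C[...,2]<.085); cl[:,:355]=0;cl[:,385:]=0;cl[:200]=0;cl[228:]=0
print('cheek',cv2.minAreaRect(C[cl][:,:2].astype(np.float32)))
hp=(C[...,2]>.17)&(C[...,2]<.21);hp[:,:255]=0;hp[:,305:]=0;hp[:140]=0;hp[205:]=0
print('head',cv2.minAreaRect(C[hp][:,:2].astype(np.float32)),np.median(C[hp][:,2]))
E
```

```text
nose [273.6 188.2] [ 0.6241 -0.0233  0.19  ] [ 0.624 -0.025  0.193]
lug [303.6 199. ] [ 0.6029 -0.1073  0.079 ] [ 0.602 -0.109  0.083]
bushB [264.  249.8] [0.4455 0.0158 0.099 ] [0.445 0.015 0.102]
cup [372.6 229.6] [ 0.5046 -0.3249  0.05  ] [ 0.504 -0.327  0.044]
screwL [264.8 170.6] [0.6767 0.0023 0.19  ] [0.676 0.002 0.189]
screwR [289.6 175.8] [ 0.6601 -0.0705  0.19  ] [ 0.659 -0.072  0.19 ]
plate ((0.5836901068687439, -0.3100956082344055), (0.13893036544322968, 0.22831733524799347), 88.88636779785156)
[-0.99322814 -0.11618029] -173.32829313250286
grip [ 0.65284121 -0.28277499] [ 0.6233682  -0.30352314 -0.003599  ] [ 0.68164817 -0.265378    0.17034971]
cheek ((0.5582079291343689, -0.3108402192592621), (0.0752222016453743, 0.041047513484954834), 18.205297470092773)
head ((0.6660974025726318, -0.03430949151515961), (0.10064160823822021, 0.1407129019498825), 76.2656021118164) 0.18206656661258813
```

```bash
python3 -m inch '36 59.6 2 -29.6;36 59.6 2 -29.6;36 59.6 2 -29.6;36 59.6 2 -29.6;36 59.6 2 -29.6;36 59.6 2 -29.6;36 59.6 2 -29.6;36 59.6 2 -29.6;36 59.6 2 -29.6;36 59.6 2 -29.6;36 59.6 2 -29.6;36 59.6 2 -29.6;36 59.6 2 -29.6;36 59.6 2 -29.6;36 59.6 2 -29.6;36 59.6 2 -29.6'; python3 - <<'E'
from h import *
c=cap('wrist','w1.png');o=arm.get_obs();print(o['time_s'],o['position'],o['joint_pos'],o['tool_rot'],o['width']);print(-c['R'].T@c['t'],c['R'])
E
```

```text
time_s: 1.7
position: [0.5349, -0.0028, 0.2583]
tool_rot: [0.993, -0.115, -0.0, -0.0]
ft_force: [-0.1, -0.6, 0.5]
width: 0.0854
1.75 [ 0.53457458 -0.00400928  0.25839277] [ 0.04528993  0.36189398 -0.19309006  1.80903169  0.08107649  0.97899864
 -1.98434004] [ 9.93242917e-01 -1.16052894e-01 -3.99443149e-04 -2.71807644e-04] 0.08504383015837107
[ 0.60922439 -0.02013656  0.3933453 ] [[-0.22948066 -0.97331198 -0.00155653]
 [-0.92996577  0.2187883   0.29545786]
 [-0.28723213  0.06924938 -0.9553545 ]]
```

View pics/w1.png

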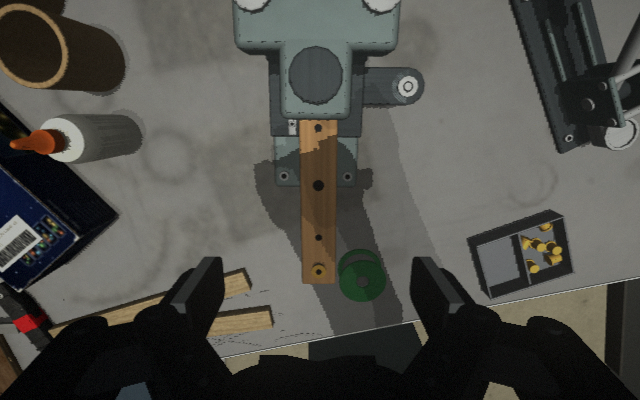

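The wrist view shows the bar centred at u≈319 with the proud bush at (319,268). The nose disc is at (315,75), the lug head at (407,86) and the jack saddle at (619,133).

```bash
python3 - <<'E'
from h import *
c=ld('wrist');C=cloud(c)
hsv=cv2.cvtColor(c['p'],cv2.COLOR_RGB2HSV)
m=((hsv[...,0]>8)&(hsv[...,0]<28)&(hsv[...,1]>70)&(C[...,2]>.08)&(C[...,2]<.1)).astype(np.uint8); m[:,:290]=0;m[:,350:]=0
m=cv2.morphologyEx(m,cv2.MORPH_CLOSE,np.ones((9,9)))
ctr=max(cv2.findContours(m,0,2)[0],key=cv2.contourArea)
Q=np.array([plane(c,*q[0],.091)[:2] for q in ctr],np.float32);r=cv2.minAreaRect(Q);print('bar',r)
g=cv2.cvtColor(c['p'],cv2.COLOR_RGB2GRAY)
def circ(u,v,R,r0,r1):
    s=g[v-R:v+R,u-R:u+R];k=cv2.HoughCircles(cv2.resize(s,None,fx=4,fy=4,interpolation=cv2.INTER_CUBIC),3,1,500,param1=80,param2=15,minRadius=4*r0,maxRadius=4*r1)
    return None if k is None else (k[0,0]/4+[u-R-.4,v-R-.4,0])
for n,u,v,R,a,b,z in[('bush',319,268,14,4,9,.099),('nose',315,75,40,22,30,.192),('lug',407,86,20,6,13,.08),('cup',619,133,21,12,20,.05)]:
    k=circ(u,v,R,a,b);print(n,k,dpt(c,u,v).round(4), plane(c,u,v,z).round(4), None if k is None else plane(c,k[0],k[1],z).round(4))
# line fits to edges
for row in (195,225,255): 
    x=np.where(m[row])[0];print(row,x.min(),x.max(),plane(c,x.min()-.5,row,.091)[:2].round(4),plane(c,x.max()+.5,row,.091)[:2].round(4))
E
```

```text
bar ((0.5104454159736633, 0.002630755305290222), (0.03542907163500786, 0.1705658882856369), 76.9499282836914)
bush [317.975      270.975        6.42500019] [0.4497 0.0157 0.1   ] [0.4491 0.0158 0.099 ] [0.446  0.0176 0.099 ]
nose [317.725       74.475       29.85000038] [ 0.6242 -0.0222  0.191 ] [ 0.6241 -0.0222  0.192 ] [ 0.624  -0.0238  0.192 ]
lug [407.225  86.475   9.625] [ 0.6092 -0.0201  0.3933] [ 0.6036 -0.1039  0.08  ] [ 0.6032 -0.104   0.08  ]
cup [620.475 133.725  15.125] [ 0.505  -0.3239  0.0484] [ 0.5054 -0.3225  0.05  ] [ 0.5043 -0.324   0.05  ]
195 300 335 [0.5277 0.0172] [ 0.5195 -0.0174]
225 301 335 [0.4967 0.0239] [ 0.4886 -0.0106]
255 302 334 [0.4638 0.0311] [ 0.4559 -0.0025]
```

```bash
python3 -m inch '0 .1 -8 .3;0 .1 -13 .3;0 .1 -17 .3;0 .1 -18.4 .3;0 .1 -18.4 .3;0 .1 -18.4 .3;0 .1 -18.4 .3'; python3 -m inch '0 0 0 0;0 0 0 0;0 0 0 0;0 0 0 0;0 0 0 0;0 0 0 0;0 0 0 0' 2 50
```

```text
time_s: 2.45
position: [0.5356, -0.0035, 0.0765]
tool_rot: [0.993, -0.114, 0.001, -0.0]
ft_force: [-0.2, 0.7, -0.7]
width: 0.0858
time_s: 3.15
position: [0.5359, -0.0035, 0.0772]
tool_rot: [0.993, -0.114, 0.001, -0.0]
ft_force: [-3.1, 0.4, 13.3]
width: 0.0348
```

```bash
python3 -m inch '0 0 .3 0;-2 .46 .3 0;-4.5 1.04 .3 0;-7 1.6 .3 0;-8 1.85 .3 0;-8 1.85 .5 0;-8 1.85 3 0;-8 1.85 3.5 0;-8 1.85 3.5 0;-8 1.85 3.5 0'; python3 - <<'E'
from h import *
o=arm.get_obs();print(o['joint_pos'],o['ft_force'],o['width'])
E
```

```text
time_s: 4.15
position: [0.4562, 0.0148, 0.1118]
tool_rot: [0.993, -0.114, 0.001, -0.0]
ft_force: [-0.2, -0.4, -1.6]
width: 0.035
[-0.02834815  0.4668567  -0.17063404  2.13581061  0.14760495  0.54678623
 -2.10662012] [-0.17102307 -0.40733697 -1.63044945] 0.03504666919068059
```

```bash
python3 -m inch '0 0 0 8;0 0 0 16;0 0 0 24;0 0 0 32;0 0 0 40;0 0 0 48;0 0 0 56;0 0 0 64;0 0 0 72;0 0 0 80;0 0 0 88;0 0 0 96;0 0 0 104;0 0 0 112;0 0 0 120;0 0 0 128;0 0 0 136;0 0 0 144;0 0 0 152;0 0 0 160'; python3 -m inch '0 0 0 8;0 0 0 16;0 0 0 20;0 0 0 20;0 0 0 20;0 0 0 20'
python3 - <<'E'
from h import *
c=cap('wrist','w2.png');o=arm.get_obs();q=o['tool_rot'];print(o['position'],2*np.degrees(np.arctan2(q[1],q[0])),q,o['joint_pos'],o['ft_force'],o['width']);print(-c['R'].T@c['t'])
E
```

```text
time_s: 6.15
position: [0.456, 0.0149, 0.1111]
tool_rot: [0.282, 0.959, 0.0, -0.002]
ft_force: [-0.2, 0.0, -0.9]
width: 0.035
time_s: 6.75
position: [0.456, 0.015, 0.1109]
tool_rot: [0.112, 0.994, -0.0, -0.002]
ft_force: [0.9, 0.2, -0.1]
width: 0.0354
[0.45604037 0.01497387 0.11097376] 167.1291719230222 [ 1.12082894e-01  9.93696561e-01 -1.18156622e-04 -2.13435261e-03] [ 0.56682595  0.64915063 -0.97708019  2.1029318   0.76697478  0.80402259
  0.45337845] [-0.10064526 -0.14655985 -1.13662772] 0.03521471586068503
[0.38457887 0.03160536 0.24637311]
```

View pics/w2.png

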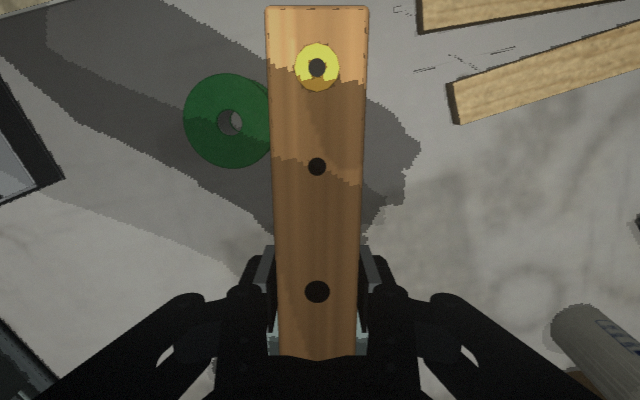

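The bar has been turned. The seated bush, flange on the wood, now points at the robot at (318,67), and the centre hole is at (317,292).

```bash
python3 - <<'E'
from h import *
c=ld('wrist');C=cloud(c)
zb=.1068
b=plane(c,317,67.5,zb+.02)
print('bush',b,dpt(c,326,55),'wood z near/far',dpt(c,290,20),dpt(c,340,20),dpt(c,295,230),dpt(c,340,230))
for v in(20,120,240):
    r=c['p'][v].astype(int);ok=(r[:,0]-r[:,2]>25);x=np.where(ok[255:385])[0]+255
    l,h=plane(c,x.min()-.5,v,zb+.018),plane(c,x.max()+.5,v,zb+.018);print(v,x.min(),x.max(),l[:2],h[:2],((l+h)/2)[:2])
h=[plane(c,u,v,zb+.018)[:2] for u,v in((317,166),(317,292))];print(h)
d=h[1]-b[:2];print(np.degrees(np.arctan2(d[1],d[0])),np.hypot(*d))
E
```

```text
bush [0.37285325 0.03435808 0.1268    ] [0.36980242 0.03820241 0.12793887] wood z near/far [0.35620779 0.02883851 0.12562075] [0.36029604 0.04510224 0.1271453 ] [0.43054761 0.01191287 0.12536917] [0.43477815 0.02976588 0.12506687]
20 265 368 [0.35407524 0.02038037] [0.36198638 0.05480028] [0.35803081 0.03759032]
120 269 364 [0.38618605 0.01290938] [0.39413233 0.04747849] [0.39015919 0.03019393]
240 275 359 [0.43317455 0.0024859 ] [0.44104254 0.03670913] [0.43710854 0.01959751]
[array([0.40696106, 0.02652326]), array([0.46106237, 0.01409423])]
-12.937806017318742 0.09050675819506748
```

```bash
python3 -m inch '0 -.1 -2 0;0 -.1 -3.2 0;0 -.1 -3.2 0;3 -.79 -3.2 0;5 -1.25 -3.2 0;6.5 -1.6 -3.2 0;6.8 -1.67 -3.2 0;7 -1.71 -3.2 0;7 -1.71 -3.2 0;7 -1.71 -3.2 0'; python3 - <<'E'
from h import *
o=arm.get_obs();print(o['joint_pos'],o['ft_force'],o['wrist_torque'],o['width'],o['position'])
s=cap('scene');cv2.imwrite('pics/s1.png',cv2.resize(s['p'][160:280,220:350,::-1],None,fx=5,fy=5,interpolation=cv2.INTER_CUBIC))
E
```

```text
time_s: 7.8
position: [0.5254, -0.002, 0.0791]
tool_rot: [0.112, 0.994, -0.0, -0.002]
ft_force: [-0.1, 0.6, -1.4]
width: 0.0349
[ 0.52781839  0.77489093 -0.90680897  1.94705626  0.82323296  0.84828153
  0.51186156] [-0.13745347  0.60120404 -1.44190953] [ 0.05005099  0.01145857 -0.01401774] 0.03493645309356525 [ 0.52544422 -0.00196239  0.07909865]
```

View pics/s1.png

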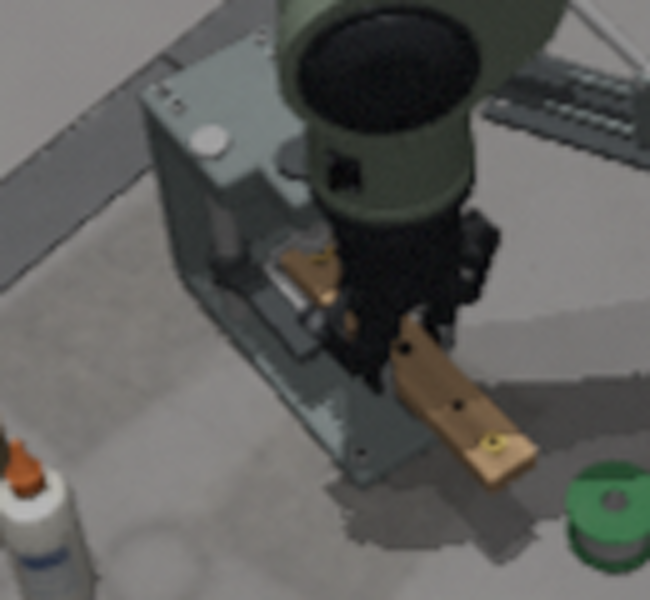

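The bar runs straight in, with the proud bush at crop (320,258) approaching the nose. I lower it the last millimetre and feel for the end stop.

```bash
python3 -m inch '0 0 -.12 0;.25 -.06 -.12 0;.5 -.115 -.12 0;.5 -.115 -.12 0;.5 -.115 -.12 0'; python3 -m inch '.1 -.02 0 0;.2 -.045 0 0;.3 -.07 0 0;.3 -.07 0 0'
```

```text
time_s: 8.35
position: [0.5306, -0.0032, 0.0779]
tool_rot: [0.112, 0.994, -0.0, -0.002]
ft_force: [-0.4, 0.8, -1.1]
width: 0.0352
time_s: 8.75
position: [0.5322, -0.0035, 0.0775]
tool_rot: [0.112, 0.994, -0.0, -0.004]
ft_force: [-9.2, 3.3, 1.5]
width: 0.0349
```

```bash
python3 -m inch '-.12 .03 0 0;-.1 .1 0 0;-.08 .15 0 0;-.08 .15 0 0;-.08 .15 0 0'
```

```text
time_s: 9.25
position: [0.5316, -0.002, 0.0775]
tool_rot: [0.112, 0.994, -0.0, -0.003]
ft_force: [0.3, -0.2, -0.2]
width: 0.0349
```

```bash
python3 -m inch '.01 .06 0 0;.025 .12 0 0;.025 .12 0 0;.025 .12 0 0'
```

```text
time_s: 9.65
position: [0.5318, -0.0011, 0.0775]
tool_rot: [0.112, 0.994, -0.0, -0.003]
ft_force: [-0.3, -3.5, -0.1]
width: 0.035
```

```bash
python3 -m inch '0 -.03 -.05 0;0 -.03 -.06 0;0 -.03 -.06 0'; python3 -m inch '0 0 0 0;0 0 0 0;0 0 0 0;0 0 0 0' 6; python3 -m inch '0 0 4 0;-2 0 9 0;-4 .5 14 0;-6 1 19 0;-6 1 19 0;-6 1 19 0' 8.54; python3 - <<'E'
from h import *
s=cap('scene');c=cap('wrist','w3.png');t=cap('top')
a=cv2.resize(s['p'][170:270,230:340,::-1],None,fx=4,fy=4,interpolation=cv2.INTER_CUBIC)
b=cv2.resize(t['p'][160:260,245:325,::-1],None,fx=4,fy=4,interpolation=cv2.INTER_CUBIC)
cv2.imwrite('pics/s2.png',np.hstack([a,b]));print(arm.get_obs()['joint_pos'])
E
```

```text
time_s: 9.95
position: [0.5318, -0.0012, 0.0773]
tool_rot: [0.112, 0.994, -0.0, -0.003]
ft_force: [-4.1, -1.9, 9.4]
width: 0.0353
time_s: 10.35
position: [0.5319, -0.0011, 0.0772]
tool_rot: [0.112, 0.994, -0.0, -0.003]
ft_force: [0.5, 0.7, 1.2]
width: 0.0599
time_s: 10.95
position: [0.4721, 0.0088, 0.2688]
tool_rot: [0.112, 0.994, -0.001, -0.002]
ft_force: [0.5, 0.0, -0.2]
width: 0.0853
[ 0.7523766   0.45973129 -1.17657671  1.91153876  0.47424998  1.09911277
  0.73009357]
```

View pics/s2.png

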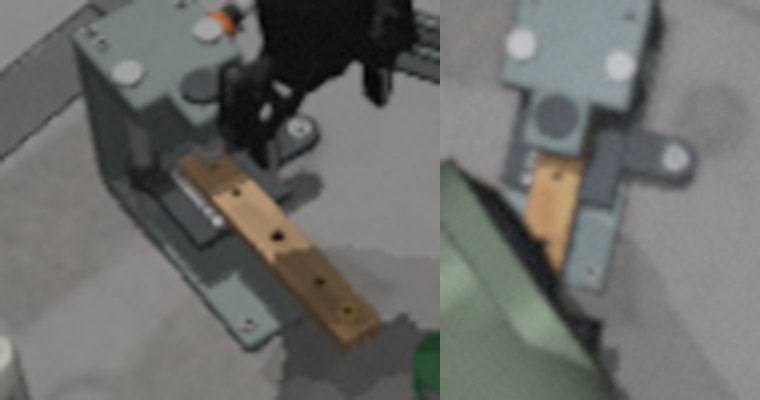

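The bar lies flat along the fence, front bush at crop (346,311), with the far end under the foot and the gripper clear. On to the jack.

```bash
python3 -m inch '4 -14 -1 14;8.5 -31.9 -2 29;8.5 -31.9 -2 29;8.5 -31.9 -2 29;8.5 -31.9 -2 29;8.5 -31.9 -2 29;8.5 -31.9 -2 29;8.5 -31.9 -2 29;8.5 -31.9 -2 29;8.5 -31.9 -2 29'; python3 - <<'E'
from h import *
s=ld('scene');k=plane(s,230+346/4,170+311/4,.093);print('front bush',k,'far bush',k[:2]+.18*np.array([.9742,-.2258]),'nose est',plane(s,230+203/4,170+87/4,.192))
c=cap('wrist','w4.png');o=arm.get_obs();q=o['tool_rot'];print(o['joint_pos'],o['position'],2*np.degrees(np.arctan2(q[1],q[0])))
E
```

```text
time_s: 12.1
position: [0.5569, -0.3092, 0.2454]
tool_rot: [-0.141, 0.99, -0.001, -0.004]
ft_force: [-0.3, -0.1, 0.1]
width: 0.0855
front bush [0.44600086 0.01859149 0.093     ] far bush [ 0.62135686 -0.02205251] nose est [ 0.6152415 -0.0196145  0.192    ]
[ 1.07769862  0.7850902  -1.15036186  1.5169732   0.73158124  1.32612282
  1.70442783] [ 0.5568811  -0.30927546  0.24572643] 196.24303497033083
```

View pics/w4.png

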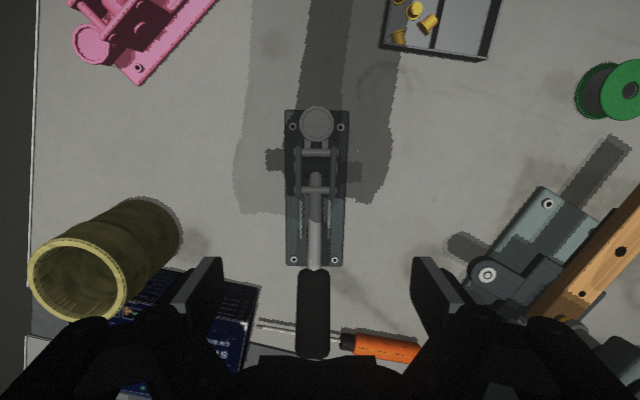

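The jack lies directly beneath, with its cup at (317,123), plate bolts at (292,127), (341,127), (293,260) and (335,260), and the handle's grip at (313,310).

```bash
python3 - <<'E'
from h import *
c=ld('wrist')
cup=plane(c,317,123,.05)[:2];b=[plane(c,*p,.009)[:2] for p in((292,127),(341,127),(293,260),(335,260))]
f=(b[0]+b[1])/2;r=(b[2]+b[3])/2;d=f-r;print('cup',cup,dpt(c,317,123),'dir',np.degrees(np.arctan2(d[1],d[0])),np.hypot(*d),np.hypot(*(b[0]-b[1])),np.hypot(*(b[2]-b[3])),f,r)
e=[plane(c,*p,.008)[:2] for p in((285,110),(348,110),(286,266),(342,266))]
f=(e[0]+e[1])/2;r=(e[2]+e[3])/2;d=f-r;print('plate',np.degrees(np.arctan2(d[1],d[0])),np.hypot(*d),f,r)
a=np.radians(196.2);u=np.array([np.cos(a),np.sin(a)])
print('grasp',cup-.055*u,'from plate front',f-.068*u)
print('lug',plane(c,487,274.5,.08),'grip',plane(c,313,305,.14))
E
```

```text
cup [ 0.50366661 -0.32478089] [ 0.50380739 -0.32473761  0.04720042] dir -164.92771964115468 0.16727888570853292 0.05574921741548176 0.05407859295337673 [ 0.51014004 -0.32345675] [ 0.67166429 -0.27995799]
plate -164.77912775070652 0.1949998760883699 [ 0.49227815 -0.32863779] [ 0.68043761 -0.27744238]
grasp [ 0.55648276 -0.30943638] from plate front [ 0.55757812 -0.30966639]
lug [ 0.60174286 -0.10912367  0.08      ] grip [ 0.64864723 -0.28637241  0.14      ]
```

```bash
python3 -m inch '0 -.15 -6 -1.1;0 -.15 -11 -1.1;0 -.15 -15 -1.1;0 -.15 -18 -1.1;0 -.15 -19.4 -1.1;0 -.15 -19.4 -1.1;0 -.15 -19.4 -1.1'; python3 -m inch '0 0 0 0;0 0 0 0;0 0 0 0;0 0 0 0;0 0 0 0;0 0 0 0;0 0 0 0' 2 90; python3 - <<'E'
from h import *
o=arm.get_obs();print(o['joint_pos'],o['ft_force'])
E
```

```text
time_s: 12.85
position: [0.5577, -0.3106, 0.0533]
tool_rot: [-0.132, 0.991, -0.001, -0.003]
ft_force: [-0.3, 0.2, 0.5]
width: 0.0849
time_s: 13.55
position: [0.558, -0.3109, 0.0545]
tool_rot: [-0.132, 0.991, -0.002, -0.003]
ft_force: [-3.8, 0.2, 12.6]
width: 0.0387
[ 1.01032343  0.99254841 -0.99337071  1.64644173  0.94507913  1.05696891
  1.54651914] [-3.84465598  0.16091518 12.64396917]
```

```bash
python3 -m inch '0 0 2 0;0 0 4 0;-2.5 3.7 4 0;-5 7.5 4 0;-7 10.5 4 -5;-8.5 12.7 4 -13;-8.8 13.1 4 -21;-8.8 13.1 4 -29;-8.8 13.1 4 -37;-8.8 13.1 4 -45;-8.8 13.1 4 -53;-8.8 13.1 4 -61;-8.8 13.1 4 -69;-8.8 13.1 4 -77;-8.8 13.1 4 -85;-8.8 13.1 4 -93;-8.8 13.1 4 -101;-8.8 13.1 4 -103;-8.8 13.1 4 -103;-8.8 13.1 4 -103'; python3 - <<'E'
from h import *
o=arm.get_obs();print(o['joint_pos'],o['ft_force'],o['wrist_torque'])
E
```

```text
time_s: 15.55
position: [0.4702, -0.1797, 0.0949]
tool_rot: [0.692, 0.722, 0.001, -0.003]
ft_force: [0.2, 0.4, -8.3]
width: 0.0385
[ 0.76135027  0.63816386 -0.69222661  2.00284975  0.6056828   0.71927612
 -0.26677444] [ 0.16487792  0.38821449 -8.32905716] [ 0.07918897  0.08623167 -0.00094965]
```

```bash
python3 -m inch '4 -1.5 0 0;8 -3.3 0 0;12 -3.3 0 0;13.7 -3.3 0 0;13.7 -3.3 -2 0;13.7 -3.3 -3.6 0;13.7 -3.3 -3.6 0;13.7 -3.3 -3.6 0;13.7 -3.3 -3.6 0'; python3 - <<'E'
from h import *
c=cap('wrist','w5.png');o=arm.get_obs();print(o['joint_pos'],o['ft_force'],o['position'])
E
```

```text
time_s: 16.45
position: [0.6074, -0.213, 0.0598]
tool_rot: [0.692, 0.722, 0.001, -0.003]
ft_force: [-0.2, -0.4, -8.9]
width: 0.0386
[ 0.65709549  0.85374142 -0.64633229  1.64003512  0.62881015  0.86909134
 -0.20233356] [-0.2331546  -1.00805722 -8.47441549] [ 0.60749099 -0.21298525  0.05985789]
```

View pics/w5.png

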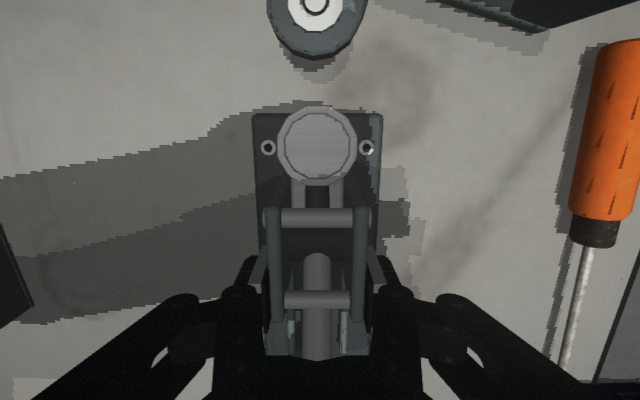

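The cup sits at (317,146). The lug head's ring groove is at about (315,3), straight ahead of it.

```bash
python3 - <<'E'
from h import *
c=ld('wrist')
cup=plane(c,317,144.5,.055);print('cup',cup,dpt(c,317,146),'tcp->cup',cup[:2]-[.6074,-.2130])
l=plane(c,315,3,.077);print('lug',l,dpt(c,315,12),dpt(c,300,30),dpt(c,330,30),'d',(l-cup)[:2])
E
```

```text
cup [ 0.6062287  -0.15553096  0.055     ] [ 0.60626266 -0.15643523  0.05293836] tcp->cup [-0.0011713   0.05746904]
lug [ 0.60363836 -0.10715877  0.077     ] [ 0.60371341 -0.10938307  0.07545379] [ 0.59874316 -0.11457907  0.07344946] [ 0.6090477  -0.11411604  0.07320619] d [-0.00259034  0.04837219]
```

```bash
python3 -m inch '0 0 -.42 0;0 0 -.42 0;-.05 1 -.42 0;-.12 2.5 -.42 0;-.2 3.8 -.42 0;-.26 4.6 -.42 0;-.26 4.8 -.42 0;-.26 4.83 -.42 0;-.26 4.83 -.42 0;-.26 4.83 -.42 0'; python3 - <<'E'
from h import *
c=cap('wrist','w6.png');o=arm.get_obs();print(o['joint_pos'],o['ft_force'],o['position'])
E
```

```text
time_s: 17.5
position: [0.6048, -0.1654, 0.0556]
tool_rot: [0.693, 0.721, 0.001, -0.003]
ft_force: [0.2, -0.2, -9.7]
width: 0.0388
[ 0.59072236  0.83855006 -0.64152145  1.6897648   0.63593595  0.83517283
 -0.29311273] [-0.26827693  0.27315288 -8.89784943] [ 0.60482279 -0.16531612  0.05560659]
```

View pics/w6.png

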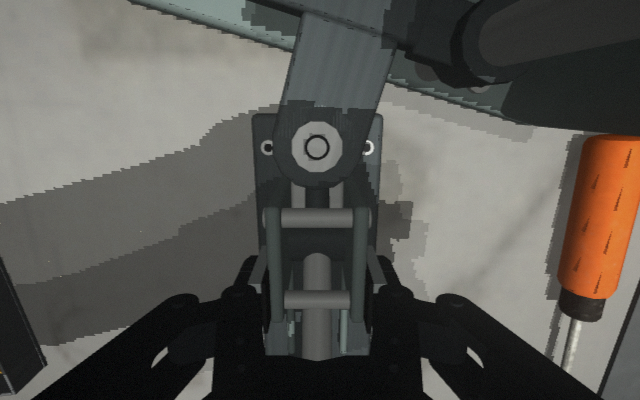

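The lug head at (317,147) now covers the cup. The plate bolts at (267,147) and (368,147) are unchanged.

```bash
python3 - <<'E'
from h import *
c=ld('wrist')
print(plane(c,317,147,.077),dpt(c,317,147),plane(c,317,145,.0508),dpt(c,317,147)-plane(c,317,145,.0508))
E
```

```text
[ 0.60364833 -0.1056853   0.077     ] [ 0.6036511  -0.10577769  0.07627438] [ 0.603714   -0.10815453  0.0508    ] [-6.28988598e-05  2.37684347e-03  2.54743815e-02]
```

```bash
python3 -m inch '0 .2 0 0;0 .2 0 0;0 .2 -.1 0;0 .2 -.15 0;0 .2 -.15 0'; python3 -m inch '0 0 0 0;0 0 0 0;0 0 0 0;0 0 0 0' 8.54; python3 - <<'E'
from h import *
c=cap('wrist')
from h import *
g=c['p'];print(arm.get_obs()['ft_force'])
b=[plane(c,*p,.009) for p in((267,147),(367.5,147))];print(b)
E
```

```text
time_s: 18.05
position: [0.605, -0.1633, 0.0546]
tool_rot: [0.693, 0.721, 0.001, -0.002]
ft_force: [-2.7, 0.8, 3.9]
width: 0.0387
time_s: 18.45
position: [0.6051, -0.1633, 0.0546]
tool_rot: [0.693, 0.721, 0.001, -0.002]
ft_force: [0.3, -0.5, -1.0]
width: 0.0853
[-0.19273629 -0.24335228  0.27439074]
[array([ 0.57603735, -0.11330598,  0.009     ]), array([ 0.63267602, -0.11105463,  0.009     ])]
```

```bash
python3 -m inch '0 0 4 0;0 0 9 0;0 0 14 0;0 0 18 0;0 -4 20 0;.4 -8.7 20 0;.4 -8.7 20 0;.4 -8.7 20 0;.4 -8.7 20 0'; python3 -m inch '0 0 0 0;0 0 0 0;0 0 0 0;0 0 0 0;0 0 0 0;0 0 0 0' 0; python3 - <<'E'
from h import *
c=cap('wrist','w7.png');o=arm.get_obs();print(o['joint_pos'],o['ft_force'],o['position'])
E
```

```text
time_s: 19.4
position: [0.6091, -0.2494, 0.2545]
tool_rot: [0.692, 0.722, 0.002, -0.003]
ft_force: [1.3, 0.3, -0.0]
width: 0.0855
time_s: 20.0
position: [0.6091, -0.2494, 0.2545]
tool_rot: [0.692, 0.722, 0.002, -0.003]
ft_force: [0.5, 0.1, -0.4]
width: 0.0004
[ 0.75810041  0.65885563 -0.75213272  1.45711322  0.4575101   1.20957247
 -0.01071097] [ 0.69717013 -0.65141255 -0.18640454] [ 0.60910411 -0.24942311  0.25446531]
```

View pics/w7.png

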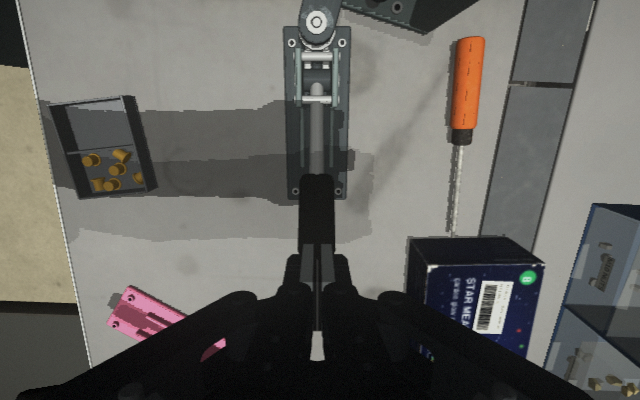

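The lug head (317,22) sits over the jack's front end, between the bolts at (292,43) and (341,43). The handle is up at (317,215), below the closed fingers.

```bash
python3 - <<'E'
from h import *
c=ld('wrist')
b=[plane(c,*p,.009)[:2] for p in((292,43.5),(341.5,43.5),(292,191),(338,191))]
f=(b[0]+b[1])/2;r=(b[2]+b[3])/2;d=f-r;d/=np.hypot(*d);print('heading',np.degrees(np.arctan2(d[1],d[0])),'cup',f+.0065*d,'lug',plane(c,317,22,.077),dpt(c,317,22))
for v in(185,205,225):
  x=np.where(c['p'][v,280:360].max(1)<45)[0]+280;P=dpt(c,(x.min()+x.max())//2,v);print(v,x.min(),x.max(),P)
print('pivot',f+(.0065-.045)*d)
E
```

```text
heading 91.57294181170538 cup [ 0.60401368 -0.10550116] lug [ 0.60428422 -0.10614135  0.077     ] [ 0.60428897 -0.10624786  0.07748274]
185 288 342 [ 0.60810222 -0.23994821  0.1299615 ]
205 300 333 [ 0.60953306 -0.25363774  0.14211278]
225 299 334 [ 0.61008993 -0.26648294  0.15387853]
pivot [ 0.60524891 -0.1504842 ]
```

```bash
python3 -m inch '.07 0 -4 0;.07 0 -8 0;.07 0 -9.6 0;.07 -.4 -10.4 0;.08 -1 -11.2 0;.09 -1.6 -12 0;.1 -2.1 -12.8 0;.12 -2.5 -13.6 0;.13 -2.8 -14.3 0;.13 -2.8 -14.3 0'
```

```text
time_s: 21.05
position: [0.6102, -0.2782, 0.1107]
tool_rot: [0.693, 0.721, 0.001, -0.003]
ft_force: [0.9, -2.3, 4.5]
width: -0.0001
```

```bash
python3 - <<'E'
from h import *
o=arm.get_obs();print(o['joint_pos'],o['ft_force'],o['position'])
E
python3 -m inch '0 -.3 -.8 0;.02 -.55 -1.4 0;.03 -.7 -2 0;.03 -.8 -2.4 0;.03 -.8 -2.4 0'
```

```text
[ 0.75124418  0.82471927 -0.67590858  1.53963968  0.57639696  0.98792067
 -0.0517861 ] [ 0.85925032 -2.25073604  4.50416459] [ 0.6102301  -0.27820003  0.11074776]
time_s: 21.55
position: [0.6108, -0.2861, 0.0869]
tool_rot: [0.693, 0.721, 0.002, -0.002]
ft_force: [0.9, -0.4, 6.9]
width: -0.0001
```

```bash
python3 -m inch '0 -.05 -.3 0;0 -.1 -.6 0;0 -.15 -.9 0;0 -.15 -1 0;0 -.15 -1 0;0 -.15 -1 0'
```

```text
time_s: 22.15
position: [0.6109, -0.2879, 0.0777]
tool_rot: [0.693, 0.721, 0.001, -0.002]
ft_force: [-1.1, -0.1, 11.3]
width: -0.0002
```

```bash
python3 -m inch '0 0 -.1 0;0 0 -.2 0;0 0 -.2 0;0 0 -.2 0'; python3 -m inch '0 0 -.1 0;0 0 -.2 0;0 0 -.2 0;0 0 -.2 0'
```

```text
time_s: 22.55
position: [0.611, -0.2881, 0.0766]
tool_rot: [0.693, 0.721, 0.001, -0.002]
ft_force: [-2.5, -0.4, 11.8]
width: 0.0001
time_s: 22.95
position: [0.611, -0.2883, 0.0754]
tool_rot: [0.693, 0.721, 0.001, -0.001]
ft_force: [-2.8, -0.2, 11.5]
width: 0.0
```

```bash
python3 -m inch '0 0 -.2 0;0 0 -.3 0;0 0 -.3 0;0 0 -.3 0'; python3 -m inch '0 0 -.1 0;0 0 -.3 0;0 0 -.3 0;0 0 -.3 0'
```

```text
time_s: 23.35
position: [0.6111, -0.2885, 0.074]
tool_rot: [0.693, 0.721, 0.001, -0.001]
ft_force: [-7.7, 1.2, 22.1]
width: -0.0002
time_s: 23.75
position: [0.6112, -0.2886, 0.0732]
tool_rot: [0.693, 0.721, 0.0, -0.0]
ft_force: [-10.8, 1.5, 31.2]
width: -0.0001
```

The force has risen to 31 N with almost no further travel, so the handle is at its stop. I check the rise of the table and the bush.

```bash
python3 - <<'E'
from h import *
t=cap('top');C=cloud(t)
u,v=proj(t,[.604,-.106,.092]).round().astype(int);print('lug z',np.median(C[v-1:v+2,u-1:u+2,2]),(u,v))
for X in([.50,.005,.1],[.53,-.002,.1],[.47,.012,.1]):
    u,v=proj(t,X).round().astype(int);print('bar',np.median(C[v-1:v+2,u-1:u+2],(0,1)))
s=cap('scene');c=cap('wrist')
u,v=proj(c,[.604,-.106,.092]).round().astype(int);print((u,v))
if 0<=v<400: print('lug wrist',dpt(c,u,v))
a=cv2.resize(s['p'][160:270,230:380,::-1],None,fx=5,fy=5,interpolation=cv2.INTER_CUBIC);cv2.imwrite('pics/s3.png',a)
o=arm.get_obs();print(o['time_s'],o['position'],o['ft_force'])
E
```

```text
lug z 0.08976829318864116 (np.int64(303), np.int64(198))
bar [0.49681675 0.00533194 0.10733464]
bar [ 0.53027982 -0.00427981  0.10968557]
bar [0.46922222 0.012057   0.10696215]
(np.int64(312), np.int64(-349))
23.9 [ 0.61123663 -0.28862792  0.07317764] [-10.90698989   2.65381071  30.90326096]
```

View pics/s3.png

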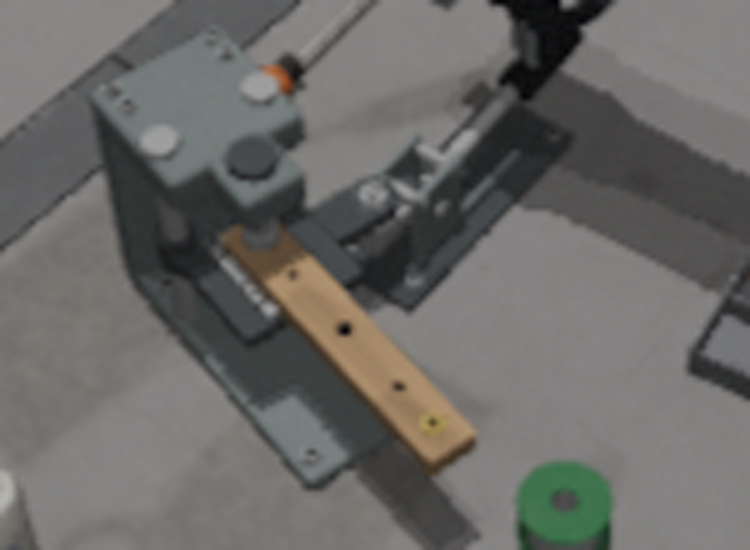

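```bash
python3 - <<'E'
from h import *
o=arm.get_obs();print(o['wrist_torque'])
E
python3 -m inch '-.04 0 -.25 0;-.07 0 -.25 0;-.07 0 -.25 0;-.07 0 -.25 0'
```

```text
[ 0.43289158  2.44625309 -0.04955346]
time_s: 24.3
position: [0.6112, -0.2886, 0.0731]
tool_rot: [0.693, 0.721, 0.0, 0.001]
ft_force: [-8.1, 3.2, 32.9]
width: -0.0002
```

```bash
python3 - <<'E'
from h import *
t=cap('top');C=cloud(t);print('lug z',np.median(C[197:200,302:305,2]))
o=arm.get_obs();print(o['time_s'],o['position'],o['ft_force']);arm.close_job()
E
```

```text
lug z 0.09064511641354428
24.35 [ 0.61118749 -0.28862507  0.07311141] [-8.14329485  2.37349162 31.0328027 ]
the job is handed in; nothing more can be done
```

The job is handed in at 24.4 s of the 64 s, with the arm still holding the jack handle down at its stop.

**Bar:** I drew it out to the front, turned it 180° and slid it back until it touched the end stop and the fence. I then let it go, lying flat with the proud bush under the foot.

**Jack:** I set it with its handle up. The last wrist view put the saddle within about 1 mm of the lift button's centre.

**Press:** I pushed the handle down along its arc. At the end more force gave no more travel, with about 31 N on the fingers.

**Last checks:**
- The bar rose about 16 mm and the lug head about 14 mm by depth reading, which agrees roughly with the expected 16 mm. The last picture shows the foot down on the bar's end.
- I could not see the bush flange under the foot, so "fully home" rests on the table's rise and the force.
- At the stop the fingertips stood about 3 mm lower than I had worked out, and a sideways force of about 8 N remained.
- I did not touch the glue bottle, reel, screwdriver or pink look-alike, but I did not measure their positions again afterwards.

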